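# Stop check of the milling unit's brake lever

## Task

Do the brake check on the milling bench: with the outside of your fingers press the hand lever on the brake stand in towards the fixed grip bar until it stops, which should be short of the bar, and keep it there for two seconds without forcing it; do not reach in behind the lever, touch the bar, or pinch the lever. Then let the lever come all the way back out, log the check by pressing the large round button (on one of the two white boxes) fully down, and back away. Leave the small button and everything standing around alone.

Things in the scene. Friction and masses are not known exactly. Their poses are not given: they have to be found in the camera images.
- brake_stand: bolted-down brake stand: grey plate 150 x 200 x 12 mm (x, y, z), two 30 x 22 mm posts at y = +88 and -88 mm carrying the grip bar. Origin: centre of the plate's underside, on the table. x points from the lever to the bar (the way the lever is pressed), y along the bar to the lever's pivot end, z up. Stands mid-table, turned up to 0.4 rad from the world axes.
- bar_centre (a point): centre of the fixed, level grip bar of the brake stand: black rubber grip, 28 mm diameter, steel ends of 32 mm, 202 mm long along the stand's y. It is 110 mm above the table over the stand's origin. Not to be touched.
- brake_lever (a joint): angle of the hand lever about its upright pivot, rad: 0 = fully out (rest), grows as it is pressed towards the bar, 0.30 = against its own stop, where the blade is still about 15 to 25 mm clear of the bar. A spring pushes it out: 110 mm from the pivot it takes about 3 N to start and 8 N to reach the stop.
- lever_face (a point): a good point to press: on the lever's outer face, 110 mm from the pivot, at mid height (110 mm above the table). Moves with the lever. The lever is a level plain metal blade 24 mm high, 10 mm thick, with a 24 mm ball at its free end 150 mm from the pivot. At rest it runs from the pivot towards the stand's -y, splayed 0.34 rad away from the bar (to the stand's -x).
- lever_pivot (a point): the lever's pivot axis, at mid height of the blade (110 mm above the table): 40 mm in front of (stand's -x) and 85 mm along the stand's +y from the bar's centre. A 22 mm steel boss.
- log_box: fixed white box 90 x 80 x 50 mm with the large round grey button in a grey housing on top. Origin: centre of the underside. It stands left or right of the brake stand; the box with the small button stands on the other side.
- log_button (a joint): travel of the large log button, m: 0 = up, 0.006 = fully down (about 5 N); springs back up.
- log_button_top (a point): centre of the top face of the large button (40 mm diameter); pressed straight down.
- start_box: fixed white box 90 x 80 x 50 mm with the small button on top. Origin: centre of the underside.
- start_button (a joint): travel of the small start button (20 mm diameter), m: 0 = up, 0.006 = fully down. Must be left alone.
- mill_block_mid (a point): centre of a small loose white ceramic block on a short metal stub, 48 x 18 x 18 mm, on the table in front of the lever. Leave alone.
- blank_disc_mid (a point): centre of a loose white ceramic disc, 98 mm diameter, 18 mm thick, flat on the table behind the stand. Leave alone.
- bur_pot_mid (a point): a point 22 mm up inside a loose black pot with small brass tools, 52 mm diameter, 59 mm high, on the table behind the stand. Leave alone.
- cleaner_mid (a point): centre of a loose white bottle, 60 mm diameter, 150 mm high, far left. Leave alone.
- mug_mid (a point): centre of a loose blue mug, 80 mm diameter, 90 mm high, far right. Leave alone.
- brush_mid (a point): middle of a loose brush, 160 mm long, lying near the robot on the right. Leave alone.
- driver_mid (a point): middle of a loose screwdriver, 150 mm long, lying near the robot on the left. Leave alone.

How it is judged:
By the outcome, as a careful person would: the job done as asked, in the order asked, and still so for the second after the job is handed in, with the robot touching nothing.
It also fails if it takes over 51 s, if anything falls off the work surface, if the arm or the gripper's body presses on something with over 40 N, if the wrist force passes 120 N, or if a joint passes its speed limit or range.

## Robot

A 6-joint arm with a two-finger parallel gripper is mounted at the origin on the work surface. World frame = base frame: x ahead of the robot, y to its left, z up, the work surface at z = 0. Lengths are in m, angles in rad, forces in N, time in s.
With the tool pointing down it reaches from about 0.35 to 0.85 m from the base axis. Payload 8.1 kg.
Tool frame: the origin (TCP) lies at the very end of the fingers, on their centre line; the grasp point (between the pads) lies 19 mm behind it; z points along the fingers, y is the direction in which the jaws open and shut (so a half turn about z gives the same grasp; the last joint's range is limited). The gripper opens to 93 mm and grips with 3 to 60 N. Pads are 15 mm wide; open, the fingers measure 128 mm over their backs; the gripper's body (75 mm by 188 mm) begins 65 mm behind the grasp point.
Start: joints at [1.183, 0.13, 1.488, -0, 1.523, -0.085], TCP at [0.179, 0.573, 0.219] pointing down, gripper open.
Joint ranges: [-2.96, 2.96], [-0.89, 2.26], [0.02, 2.5], [-1.34, 4.48], [0, 2.73], [-2.66, 2.66]. Speed limits (rad/s): [2.39, 2.39, 2.79, 3.14, 3.14, 3.14].

## Interface

Orientations are given as a rotation vector (axis times angle).
In Python, from plant import robot gives the robot as it stands.
- The arm moves only by the tool jog_arm, never from a script. Its argument "commands" is a list of rows, each a list of 3 entries, a list of its own where there are three numbers: the shift along the world's x, y, z scaled (see below), then the turn, a rotation vector about the world's x, y, z scaled (see below), then the closure, from -1 (fully open) to 1 (shut), so that 0 is half open. In form: [[[tx, ty, tz], [ax, ay, az], hand], ...]. A call has 1 to 10 rows; each row is the pose to reach, as a shift and turn from the pose measured when the call began, turning the shorter way round; what a row does not reach only later rows make up. The controller multiplies each number of a shift by 0.6 m and each number of a turn by 2 pi rad. A row lasts 1/8 s, in which the tool goes at most 62.5 mm and 10.7 degrees, less where a joint would pass 70% of its speed; a pose out of reach is approached as far as the arm can. A call with a number of a shift or a turn outside -1 to 1 is refused whole. A call with a gripper value outside its range is refused whole. The fingers move at their own pace and stop on an object; "newtons" is the grip in N (left out, the last holds). Time passes only in rows, so rows that repeat a pose let the fingers close. It gives the time, the measured TCP pose, the force and the opening at its end, in the units of the state.
- robot.read_state(): the state, without advancing time (a new reading comes with each control period).
- robot.read_camera(name): name is "scene" or "top"; returns a dict with "pixels" (400x640x3 uint8, red, green, blue), "fovy" (degrees; the focal length in pixels is half the picture's height over the tangent of half this angle, whatever the lens; pixels are square), "cx", "cy" (the principal point, pixels), "rvec" (rotation vector, rad) and "tvec" (3), from world to camera coordinates, as OpenCV has them. Camera axes: x right, y down, z forward; pixel columns grow to the right and rows downward; lengths in m; the calibration is good to about 2 mm. A picture is of the moment at which its call begins. There is no depth.
- robot.close_job(): hands the job in, once; it reports no verdict.
Trained networks look in the newest picture that a camera, given by its name, has taken for a name from the list of things; names that differ only in an ending like _2 or _b are one class to them, and where a whole thing is asked for, a point or a joint stands for the part that bears it (a point fixed in the world has none). Each returns a list of dicts, best first, with "p" (0 to 1); they miss things now and then, are a little off and sometimes report something else, mostly with a low value. They report only what shows in the picture. A call takes as long as a camera call.
- robot.trace(camera, name): "pixels" (400x640 bool, what is visible of it) and "uv" ([column, row] in pixels, amid what is visible of it).
The state is a dict: "t": time; "q": joint angles; "dq": joint speeds; "joint_torque": joint torques, N m; "tool_pos": TCP position; "orientation": TCP orientation; "force": force on the tool from outside, world axes, zero at the start; "wrist_torque": the same for the moment, N m; "opening": finger opening in m.
Only numpy, scipy, OpenCV 4.12 (cv2) and the standard library are available. Lean on these libraries where they do the work, as an engineer would, in place of code of your own. Each camera call takes 0.05 s, during which the arm holds its last target.

## Working session

There is one attempt and no reset: what is moved stays moved. The work goes in short steps, Python scripts to look and compute and a tool call to move; the robot and the scene stay as the last step left them, time stands still between calls to the robot, and variables do not carry over. Pictures are saved under pics/ and viewed, and the job is handed in when it is done.

Besides the shell and the picture viewer there is one more tool, called after "Call:" as name(argument=value, ...) on one line, values as JSON. jog_arm: Moves the arm, as the interface text tells. Shifts and turns lie within -1 to 1; 1 stands for 0.6 m of shift or 2 pi rad of turn. Its arguments: {"type":"object","properties":{"commands":{"type":"array"},"newtons":{"type":"number"}},"required":["commands"]}

```bash
mkdir -p pics; ls; python3 - <<'E'
from plant import robot
import cv2,pickle
s=robot.read_state();print(s)
d={}
for n in("scene","top"):
    c=robot.read_camera(n);d[n]=c;print({k:v for k,v in c.items() if k!="pixels"})
    cv2.imwrite(f"pics/{n}0.png",c["pixels"][:,:,::-1])
    for k in["brake_stand","lever_face","brake_lever","log_box","log_button_top","start_box","start_button","lever_pivot","mill_block_mid"]:
        r=robot.trace(n,k)
        print(n,k,[(round(x["p"],2),x["uv"],int(x["pixels"].sum())) for x in r[:3]])
        d[n,k]=r
pickle.dump(d,open("d.pkl","wb"))
E
```

```text
pics
{'t': 0.0, 'q': array([ 1.18257832e+00,  1.31143752e-01,  1.48931410e+00, -3.24192329e-05,
        1.52298408e+00, -8.53791367e-02]), 'dq': array([ 0.00262051, -0.00064167, -0.00059959,  0.00064455,  0.00090875,
        0.00071528]), 'joint_torque': array([ 3.71296517e-05, -5.59846795e+01, -4.91754448e+01,  7.68158538e-02,
        3.55093216e-02, -1.29884670e-04]), 'tool_pos': array([0.17869595, 0.57216225, 0.21757873]), 'orientation': array([-4.73819140e-01, -3.10524780e+00,  2.83533366e-03]), 'force': array([0.11626175, 0.00672653, 0.18274285]), 'wrist_torque': array([-0.0093195 , -0.00500962,  0.016211  ]), 'opening': 0.09273687004975577}
{'fovy': 49.73732578532493, 'cx': 321.982936934618, 'cy': 200.02371607130726, 'rvec': array([ 0.65546985,  2.769392  , -0.90083304]), 'tvec': array([ 0.47653817, -0.12999108,  1.26209519])}
scene brake_stand [(0.73, [318.0, 243.9], 5526)]
scene lever_face [(0.76, [342.1, 219.2], 531)]
scene brake_lever [(0.61, [345.3, 220.8], 599)]
scene log_box [(0.9, [274.9, 130.2], 951)]
scene log_button_top [(0.42, [274.0, 120.2], 108), (0.19, [416.9, 25
[... 286 characters left out ...]
 'rvec': array([ 2.11668052, -2.14630576,  0.2052206 ]), 'tvec': array([0.00316915, 0.5545248 , 1.08019469])}
top brake_stand [(0.67, [298.2, 189.6], 3794)]
top lever_face [(0.86, [301.8, 211.3], 349)]
top brake_lever [(0.66, [298.4, 212.5], 399)]
top log_box [(0.79, [440.3, 217.2], 1101), (0.69, [292.1, 212.4], 329), (0.25, [212.3, 223.3], 1124)]
top log_button_top [(0.66, [445.5, 213.3], 180)]
top start_box [(0.87, [214.5, 219.8], 1158), (0.53, [187.7, 152.3], 638)]
top start_button [(0.59, [188.2, 150.7], 648), (0.53, [211.1, 223.3], 44)]
top lever_pivot [(0.73, [307.3, 209.1], 241)]
top mill_block_mid [(0.71, [443.6, 214.1], 173), (0.59, [305.6, 240.8], 106), (0.47, [297.1, 144.4], 294)]
```

View pics/scene0.png

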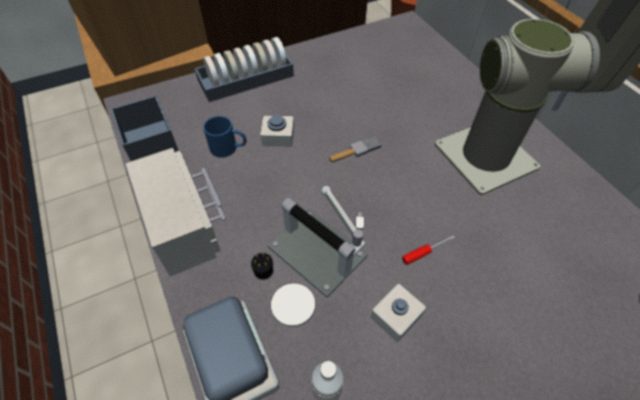

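View pics/top0.png

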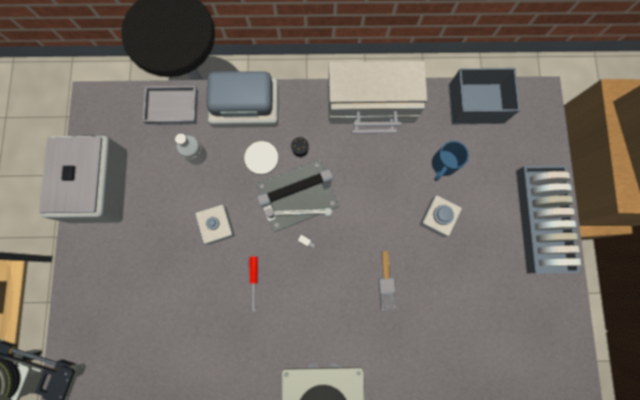

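```bash
python3 - <<'E'
import cv2
a=cv2.imread("pics/top0.png")[130:280,180:490];cv2.imwrite("pics/top0z.png",cv2.resize(a,None,fx=2.55,fy=2.55,interpolation=2))
a=cv2.imread("pics/scene0.png")[90:350,220:480];cv2.imwrite("pics/scene0z.png",cv2.resize(a,None,fx=2.3,fy=2.3,interpolation=2))
E
```

```text
(no output)
```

View pics/top0z.png

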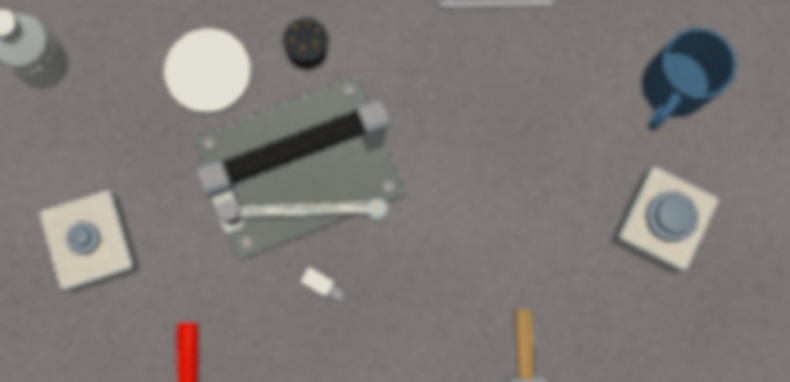

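View pics/scene0z.png

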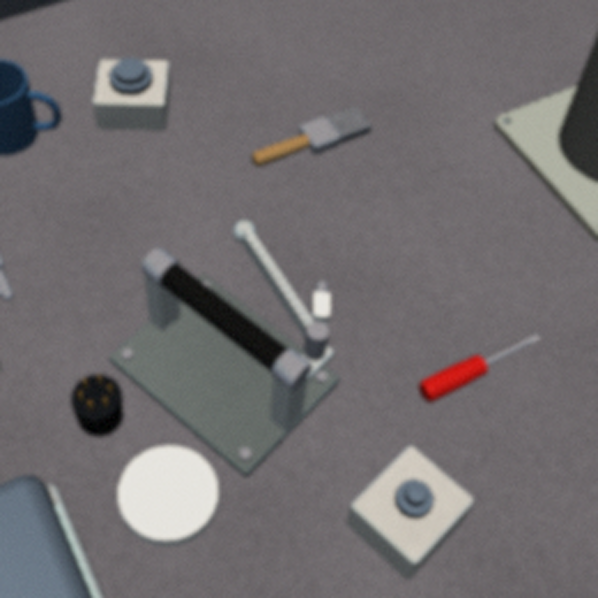

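```bash
cat >h.py <<'E'
import numpy as np,cv2,pickle
from scipy.optimize import least_squares
d=pickle.load(open("d.pkl","rb"))
def K(c):
    f=200/np.tan(np.radians(c["fovy"])/2);return np.array([[f,0,c["cx"]],[0,f,c["cy"]],[0,0,1]])
def proj(n,P):
    c=d[n];return cv2.projectPoints(np.array(P,float).reshape(-1,3),c["rvec"],c["tvec"],K(c),None)[0].reshape(-1,2)
T=lambda u,v:(u/2.55+180,v/2.55+130)
S=lambda u,v:(u/2.3+220,v/2.3+90)
def tri(a,b):
    P=[K(d[n])@np.c_[cv2.Rodrigues(d[n]["rvec"])[0],d[n]["tvec"]] for n in("top","scene")]
    X=cv2.triangulatePoints(P[0],P[1],np.array(a,float),np.array(b,float)).ravel();return X[:3]/X[3]
E
python3 - <<'E'
from h import *
ball=[-.040-150e-3*np.sin(.34),.085-.150*np.cos(.34),.11]
obs=[("top",T(213,177),[0,.092,.12]),("top",T(373,117),[0,-.092,.12]),("top",T(229,208),[-.04,.085,.12]),("top",T(377,209),ball),
("top",T(195,143),[.075,.1,.012]),("top",T(362,78),[.075,-.1,.012]),("top",T(405,190),[-.075,-.1,.012]),("top",T(243,257),[-.075,.1,.012]),
("scene",S(244,229),ball),("scene",S(158,262),[0,-.092,.12]),("scene",S(293,362),[0,.092,.12]),("scene",S(317,330),[-.04,.085,.12]),
("scene",S(111,358),[.075,-.1,.012]),("scene",S(338,380),[-.075,.1,.012]),("scene",S(247,472),[.075,.1,.012])]
def R(t):return np.array([[np.cos(t),-np.sin(t),0],[np.sin(t),np.cos(t),0],[0,0,1]])
def f(p):
    return np.concatenate([proj(n,R(p[2])@np.array(P)+[p[0],p[1],0])[0]-uv for n,uv,P in obs])
r=least_squares(f,[.55,.05,.2],loss="soft_l1");p=r.x;print(p);print(r.fun.reshape(-1,2).round(1).tolist())
w=lambda P:(R(p[2])@np.array(P)+[p[0],p[1],0]).round(4)
print("ball",w(ball),tri(T(377,209),S(244,229)),"pivot",w([-.04,.085,.11]),tri(T(229,208),S(317,330)))
for a in(0,.3):
    # outer face, 5mm off centreline
    q=.34-a;u=np.array([-np.sin(q),-np.cos(q),0]);n=np.array([-np.cos(q),np.sin(q),0])
    for L in(.11,):print("face",a,w(np.array([-.04,.085,.11])+L*u+.005*n),"outer normal",(R(p[2])@n).round(3))
print("btn",tri(T(672,214),S(131,72)),tri(d["top","log_button_top"][0]["uv"],d["scene","log_button_top"][0]["uv"]))
print("small",tri(T(85,237),S(414,495)))
print("box corners z=.05:")
c=d["top"]
def plane(n,uv,z):
    A=np.linalg.inv(K(d[n]));R_=cv2.Rodrigues(d[n]["rvec"])[0];o=-R_.T@d[n]["tvec"];v=R_.T@A@np.array([*uv,1]);return o+v*(z-o[2])/v[2]
print("block",plane("top",T(320,283),.012),plane("scene",S(321,303),.02))
print("btn planes",[plane("top",T(672,214),z).round(4) for z in(.06,.08)],[plane("scene",S(131,72),z).round(4) for z in(.06,.08)])
for q in[(655,168),(718,200),(685,270),(622,238)]:print(plane("top",T(*q),.05).round(4))
print(d["scene"]["tvec"])
E
```

```text
[0.58084284 0.06370294 0.36297745]
[[-1.6, 0.7], [1.2, -1.0], [0.0, 1.6], [-0.3, -0.2], [-1.1, -1.8], [-2.4, -0.8], [0.0, 2.2], [-1.8, 1.5], [-1.0, 0.0], [-0.6, -2.8], [0.8, 0.4], [-0.4, 0.9], [-1.8, -2.5], [0.9, -3.0], [-0.7, -0.7]]
ball [ 0.5167 -0.021   0.11  ] [ 0.51525164 -0.02095214  0.10968564] pivot [0.5133 0.129  0.11  ] [0.51508476 0.12948285 0.12648645]
face 0 [0.5108 0.0189 0.11  ] outer normal [-1.    -0.023  0.   ]
face 0.3 [0.5434 0.0231 0.11  ] outer normal [-0.948 -0.317  0.   ]
btn [ 0.51188001 -0.33889924  0.06179991] [ 0.51578144 -0.34642573  0.06043679]
small [0.4969004  0.29163627 0.05586858]
box corners z=.05:
block [0.44938814 0.04007679 0.012     ] [0.45217678 0.04855628 0.02      ]
btn planes [array([ 0.5143, -0.3411,  0.06  ]), array([ 0.5113, -0.3347,  0.08  ])] [array([ 0.5097, -0.3388,  0.06  ]), array([ 0.5168, -0.3188,  0.08  ])]
[ 0.567  -0.3291  0.05  ]
[ 0.5305 -0.3957  0.05  ]
[ 0.4546 -0.3541  0.05  ]
[ 0.4902 -0.2882  0.05  ]
[ 0.47653817 -0.12999108  1.26209519]
```

Call:
jog_arm(commands=[[[0.1,-0.2,-0.01],[0,0,-0.03],1],[[0.2,-0.4,-0.02],[0,0,-0.06],1],[[0.3,-0.6,-0.03],[0,0,-0.1],1],[[0.4,-0.8,-0.03],[0,0,-0.14],1],[[0.46,-0.92,-0.03],[0,0,-0.16],1],[[0.46,-0.92,-0.03],[0,0,-0.16],1],[[0.46,-0.92,-0.03],[0,0,-0.16],1],[[0.46,-0.92,-0.03],[0,0,-0.16],1],[[0.46,-0.92,-0.03],[0,0,-0.16],1],[[0.46,-0.92,-0.03],[0,0,-0.16],1]], newtons=40)

```text
t: 2.25
tool_pos: [0.4557, 0.0184, 0.201]
orientation: [1.912, 2.492, 0.001]
force: [-0.0, 0.4, 0.2]
opening: 0.0011
```

Call:
jog_arm(commands=[[[0,0,-0.06],[0,0,0],1],[[0,0,-0.12],[0,0,0],1],[[0,0,-0.18],[0,0,0],1],[[0,0,-0.18],[0,0,0],1],[[0,0,-0.18],[0,0,0],1]])

```text
t: 2.88
tool_pos: [0.4565, 0.0185, 0.0945]
orientation: [1.911, 2.491, 0.002]
force: [-0.4, 0.3, 0.5]
opening: 0.0004
```

```bash
python3 - <<'E'
from plant import robot
import cv2
s=robot.read_state();print(s["tool_pos"],s["force"])
for n,(a,b,c,e) in {"scene":(90,350,220,480),"top":(130,280,180,490)}.items():
    p=robot.read_camera(n)["pixels"][:,:,::-1]
    cv2.imwrite(f"pics/{n}1z.png",cv2.resize(p[a:b,c:e],None,fx=2.3,fy=2.3,interpolation=2))
E
```

```text
[0.45645788 0.01846412 0.09446495] [-0.39903229  0.25851901  0.47250036]
```

View pics/scene1z.png

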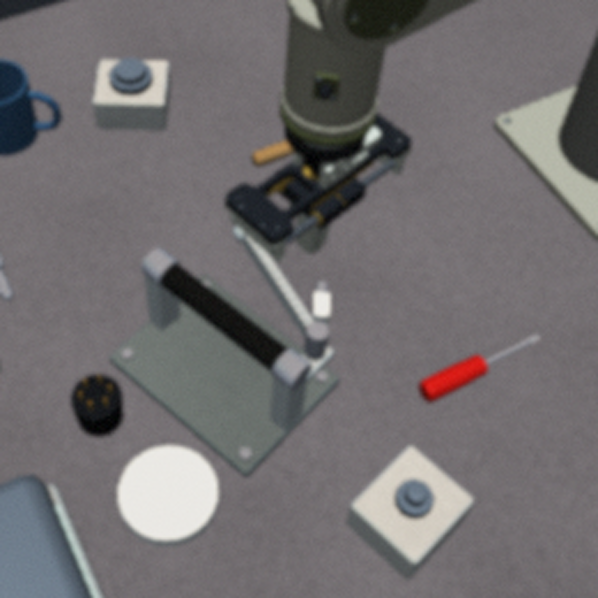

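View pics/top1z.png

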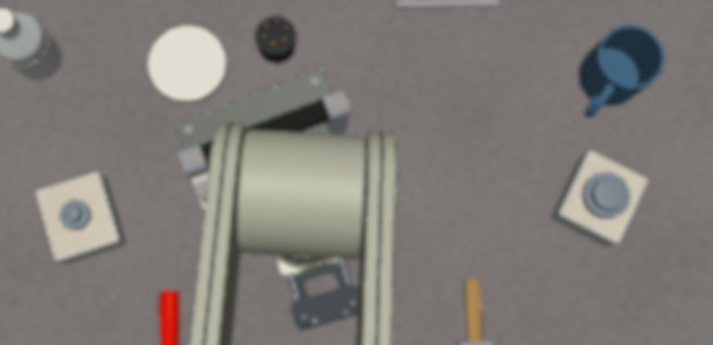

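Call:
jog_arm(commands=[[[0.02,0,0],[0,0,0],1],[[0.04,0,0],[0,0,0],1],[[0.055,0,0],[0,0,0],1],[[0.06,0,0],[0,0,0],1],[[0.065,0,0],[0,0,0],1],[[0.065,0,0],[0,0,0],1]])

```text
t: 3.72
tool_pos: [0.4956, 0.0184, 0.0948]
orientation: [1.911, 2.49, 0.003]
force: [-3.0, -0.1, 1.5]
opening: 0.0006
```

Call:
jog_arm(commands=[[[0.01,0,0],[0,0,0],1],[[0.02,0.003,0],[0,0,0],1],[[0.03,0.005,0],[0,0,0],1],[[0.03,0.005,0],[0,0,0],1]])

```text
t: 4.22
tool_pos: [0.5135, 0.0207, 0.0945]
orientation: [1.911, 2.49, -0.0]
force: [-5.5, -4.1, 2.1]
opening: 0.0002
```

Call:
jog_arm(commands=[[[0.01,0.001,0],[0,0,0],1],[[0.015,0.002,0],[0,0,0],1],[[0.015,0.002,0],[0,0,0],1]])

```text
t: 4.6
tool_pos: [0.522, 0.0219, 0.0943]
orientation: [1.912, 2.492, -0.002]
force: [-7.8, -0.5, 5.4]
opening: 0.0007
```

Call:
jog_arm(commands=[[[0.004,0,0],[0,0,0],1],[[0.004,0,0],[0,0,0],1]])

```text
t: 4.85
tool_pos: [0.5237, 0.022, 0.0941]
orientation: [-1.912, -2.492, 0.004]
force: [-8.3, 0.6, 4.2]
opening: 0.0003
```

```bash
python3 - <<'E'
from plant import robot
import cv2
s=robot.read_state();print(s["tool_pos"],s["force"],s["wrist_torque"])
p=robot.read_camera("scene")["pixels"][:,:,::-1]
cv2.imwrite("pics/scene2z.png",cv2.resize(p[170:270,270:400],None,fx=5,fy=5,interpolation=2))
E
```

```text
[0.5237323  0.02204526 0.09412097] [-8.30079745  0.62520512  4.20797173] [-0.01052826  1.2728693   0.0650969 ]
```

View pics/scene2z.png

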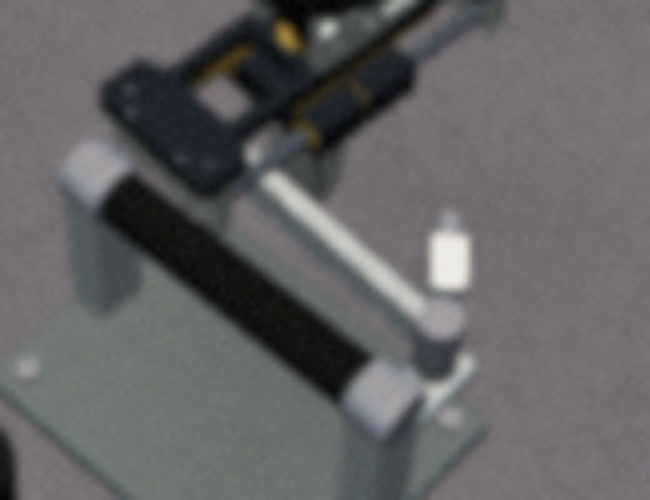

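```bash
python3 - <<'E'
from h import *
from plant import robot
import cv2
p=robot.read_camera("scene")["pixels"][:,:,::-1]
a,b,c,e=150,270,270,430
im=cv2.resize(p[a:b,c:e],None,fx=5,fy=5,interpolation=2)
t=np.array([.5237,.022,.0941]);yv=np.array([np.cos(np.radians(15)),np.sin(np.radians(15)),0])
for o in(-.094,-.0175,0,.0175,.094):
  for z,col in((0,(0,0,255)),(.084,(0,255,0))):
    u=(proj("scene",t+o*yv+[0,0,z])[0]-[c,a])*5
    if z or abs(o)<.02: cv2.circle(im,tuple(int(v) for v in u),4,col,-1); print(o,z,u.round())
cv2.imwrite("pics/scene3z.png",im)
r=robot.trace("scene","brake_lever");print([(x["p"],x["uv"],x["pixels"].sum()) for x in r])
E
```

```text
-0.094 0.084 [458.  73.]
-0.0175 0 [330. 268.]
-0.0175 0.084 [337. 158.]
0 0 [303. 287.]
0 0.084 [309. 179.]
0.0175 0 [276. 307.]
0.0175 0.084 [279. 199.]
0.094 0.084 [147. 293.]
[(0.63, [341.7, 225.5], np.int64(441))]
```

View pics/scene3z.png

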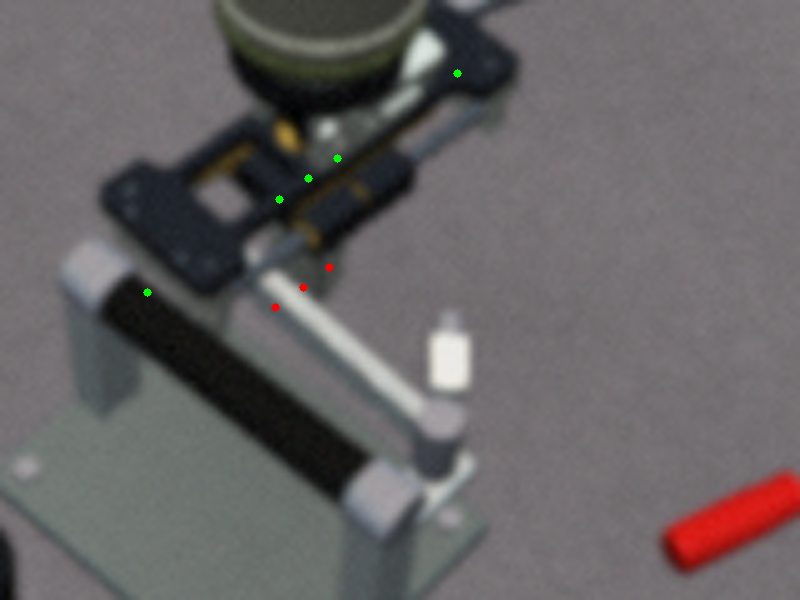

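Call:
jog_arm(commands=[[[0.003,0.001,0],[0,0,0],1],[[0.003,0.001,0],[0,0,0],1]])

```text
t: 5.25
tool_pos: [0.5249, 0.0223, 0.0941]
orientation: [-1.911, -2.491, 0.007]
force: [-7.5, -2.5, 6.5]
opening: 0.0003
```

Call:
jog_arm(commands=[[[0.003,0.001,0],[0,0,0],1],[[0.003,0.001,0],[0,0,0],1]])

```text
t: 5.5
tool_pos: [0.526, 0.0226, 0.094]
orientation: [-1.91, -2.49, 0.009]
force: [-8.6, -2.2, 5.3]
opening: 0.0003
```

Call:
jog_arm(commands=[[[0.004,0.001,0],[0,0,0],1],[[0.004,0.001,0],[0,0,0],1]])

```text
t: 5.75
tool_pos: [0.5277, 0.023, 0.094]
orientation: [-1.909, -2.489, 0.012]
force: [-8.4, -1.6, 6.7]
opening: 0.0009
```

Call:
jog_arm(commands=[[[0.004,0.001,0],[0,0,0],1],[[0.004,0.001,0],[0,0,0],1]])

```text
t: 6.0
tool_pos: [0.528, 0.0231, 0.0939]
orientation: [-1.907, -2.486, 0.018]
force: [-17.7, -3.6, 13.4]
opening: 0.0004
```

Call:
jog_arm(commands=[[[0.002,0.0005,0],[0,0,0],1],[[0.002,0.0005,0],[0,0,0],1],[[0.002,0.0005,0],[0,0,0],1],[[0.002,0.0005,0],[0,0,0],1]])

```text
t: 6.5
tool_pos: [0.5278, 0.023, 0.0941]
orientation: [-1.905, -2.484, 0.023]
force: [-13.3, -2.6, 10.3]
opening: 0.0006
```

```bash
python3 - <<'E'
from plant import robot
import cv2
p=robot.read_camera("scene")["pixels"][:,:,::-1]
cv2.imwrite("pics/scene4z.png",cv2.resize(p[170:270,270:400],None,fx=5,fy=5,interpolation=2))
s=robot.read_state();print(s["t"],s["tool_pos"],s["force"])
E
```

```text
6.55 [0.52778563 0.02303945 0.09406218] [-13.81088052  -3.70108431  11.02393789]
```

View pics/scene4z.png

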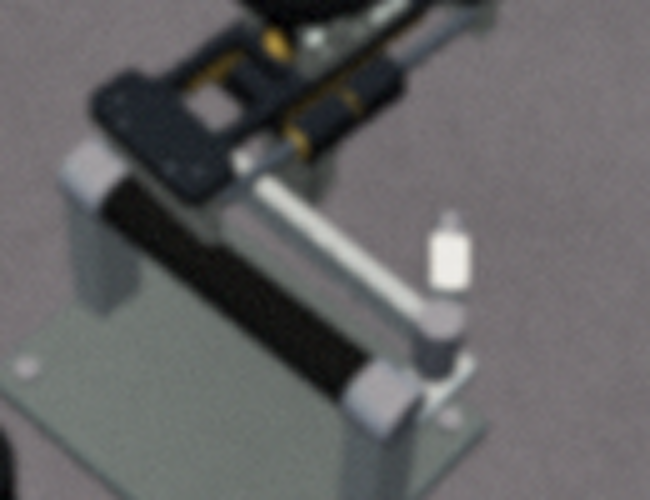

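```bash
python3 - <<'E'
from h import *
from plant import robot
s=robot.read_state();print(s["t"],s["force"],s["wrist_torque"],s["tool_pos"])
t=s["tool_pos"];R=cv2.Rodrigues(s["orientation"])[0];print(R.round(3))
for z in(.03,.05,.07,.084,.1):
  for sx in(-.0375,.0375):
    for o in (.094,-.094):print(z,sx,o,((proj("scene",t+R@[sx,o,-z])[0]-[270,170])*5).round(), (t+R@[sx,o,-z]).round(3))
E
```

```text
6.55 [-13.81088052  -3.70108431  11.02393789] [-0.38124749  2.21147049  0.10610404] [0.52778563 0.02303945 0.09406218]
[[-0.259  0.966 -0.017]
 [ 0.966  0.259 -0.005]
 [-0.    -0.018 -1.   ]]
0.03 -0.0375 0.094 [ 90. 218.] [0.629 0.011 0.122]
0.03 -0.0375 -0.094 [387.   5.] [ 0.447 -0.037  0.126]
0.03 0.0375 0.094 [197. 323.] [0.609 0.084 0.122]
0.03 0.0375 -0.094 [497.  96.] [0.428 0.035 0.126]
0.05 -0.0375 0.094 [ 87. 193.] [0.629 0.011 0.142]
0.05 -0.0375 -0.094 [389. -22.] [ 0.448 -0.037  0.146]
0.05 0.0375 0.094 [196. 300.] [0.61  0.084 0.142]
0.05 0.0375 -0.094 [501.  70.] [0.428 0.035 0.146]
0.07 -0.0375 0.094 [ 84. 168.] [0.629 0.012 0.162]
0.07 -0.0375 -0.094 [391. -49.] [ 0.448 -0.037  0.166]
0.07 0.0375 0.094 [195. 275.] [0.61  0.084 0.162]
0.07 0.0375 -0.094 [504.  43.] [0.429 0.035 0.166]
0.084 -0.0375 0.094 [ 82. 149.] [0.63  0.012 0.176]
0.084 -0.0375 -0.094 [393. -69.] [ 0.448 -0.037  0.18 ]
0.084 0.0375 0.094 [194. 257.] [0.61  0.084 0.176]
0.084 0.0375 -0.094 [507.  24.] [0.429 0.035 0.18 ]
0.1 -0.0375 0.094 [ 79. 128.] [0.63  0.012 0.192]
0.1 -0.0375 -0.094 [394. -91.] [ 0.448 -0.037  0.196]
0.1 0.0375 0.094 [193. 236.] [0.611 0.084 0.192]
0.1 0.0375 -0.094 [511.   2.] [0.429 0.035 0.196]
```

Call:
jog_arm(commands=[[[0.002,0.0005,0],[0,0,0],1],[[0.002,0.0005,0],[0,0,0],1],[[0.002,0.0005,0],[0,0,0],1],[[0.002,0.0005,0],[0,0,0],1],[[0.002,0.0005,0],[0,0,0],1],[[0.002,0.0005,0],[0,0,0],1],[[0.002,0.0005,0],[0,0,0],1],[[0.002,0.0005,0],[0,0,0],1],[[0.002,0.0005,0],[0,0,0],1],[[0.002,0.0005,0],[0,0,0],1]])

```text
t: 7.8
tool_pos: [0.5276, 0.023, 0.0941]
orientation: [-1.904, -2.483, 0.027]
force: [-13.5, -2.2, 9.9]
opening: 0.0004
```

Call:
jog_arm(commands=[[[0.002,0.0005,0],[0,0,0],1],[[0.002,0.0005,0],[0,0,0],1],[[0.002,0.0005,0],[0,0,0],1],[[0.002,0.0005,0],[0,0,0],1],[[0.002,0.0005,0],[0,0,0],1],[[0.002,0.0005,0],[0,0,0],1],[[0.002,0.0005,0],[0,0,0],1],[[0.002,0.0005,0],[0,0,0],1],[[0.002,0.0005,0],[0,0,0],1],[[0.002,0.0005,0],[0,0,0],1]])

```text
t: 9.05
tool_pos: [0.5275, 0.023, 0.0942]
orientation: [-1.902, -2.481, 0.031]
force: [-13.1, -3.2, 9.3]
opening: 0.0004
```

```bash
python3 - <<'E'
from h import *
from plant import robot
px=robot.read_camera("scene")["pixels"][:,:,::-1]
im=cv2.resize(px[170:270,270:400],None,fx=5,fy=5,interpolation=2)
p=[0.58084284,0.06370294,0.36297745];c,s=np.cos(p[2]),np.sin(p[2])
for a,col in((.2,(255,0,0)),(.25,(0,255,0)),(.3,(0,0,255))):
  q=.34-a
  for L in(.06,.08,.1,.12):
    x,y=-.04-L*np.sin(q),.085-L*np.cos(q)
    u=(proj("scene",[p[0]+c*x-s*y,p[1]+s*x+c*y,.122])[0]-[270,170])*5
    cv2.circle(im,tuple(int(v) for v in u),2,col,-1)
cv2.imwrite("pics/scene5z.png",im)
E
```

```text
(no output)
```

View pics/scene5z.png

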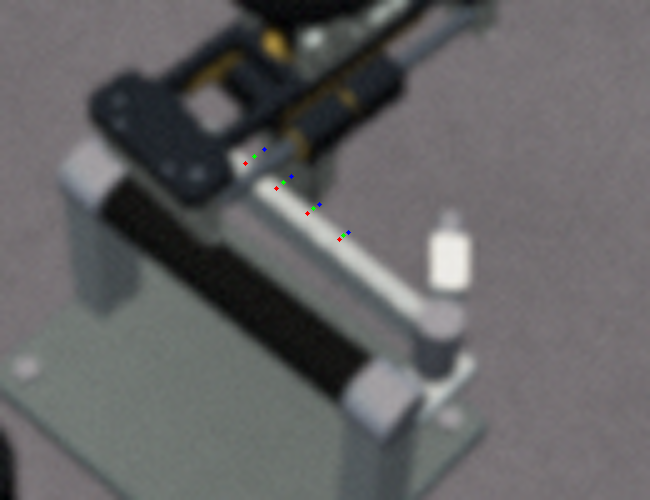

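Call:
jog_arm(commands=[[[-0.02,-0.003,0],[0,0,0],1],[[-0.04,-0.006,0],[0,0,0],1],[[-0.06,-0.008,0],[0,0,0],1],[[-0.09,-0.01,0],[0,0,0],1],[[-0.13,-0.01,0],[0,0,0],1],[[-0.13,-0.01,0.05],[0,0,0],1],[[-0.13,-0.01,0.14],[0,0,0],1],[[-0.13,-0.01,0.16],[0,0,0],1]])

```text
t: 10.1
tool_pos: [0.4521, 0.017, 0.1945]
orientation: [-1.906, -2.486, 0.024]
force: [0.5, -0.1, -0.3]
opening: 0.0004
```

```bash
python3 - <<'E'
from plant import robot
import cv2
p=robot.read_camera("scene")["pixels"][:,:,::-1]
cv2.imwrite("pics/scene6z.png",cv2.resize(p[90:350,220:480],None,fx=2.3,fy=2.3,interpolation=2))
s=robot.read_state();print(s["t"],s["tool_pos"],s["orientation"],s["force"])
E
```

```text
10.15 [0.45196341 0.01693831 0.19433706] [-1.9061271  -2.48581058  0.02411163] [0.94393227 0.43738748 1.45505926]
```

View pics/scene6z.png

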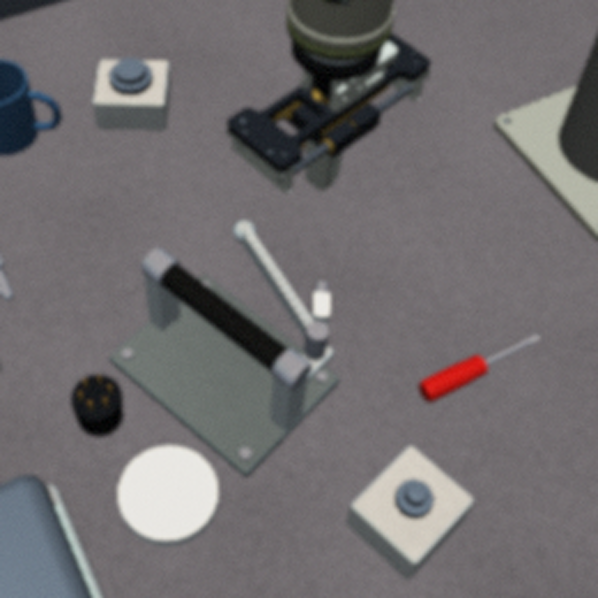

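Call:
jog_arm(commands=[[[0.02,-0.1,0],[0,0,-0.02],1],[[0.04,-0.2,0],[0,0,-0.04],1],[[0.06,-0.3,0],[0,0,-0.06],1],[[0.08,-0.4,0],[0,0,-0.08],1],[[0.1,-0.5,0],[0,0,-0.1],1],[[0.1,-0.595,0],[0,0,-0.1],1],[[0.1,-0.595,-0.08],[0,0,-0.1],1],[[0.1,-0.595,-0.16],[0,0,-0.1],1],[[0.1,-0.595,-0.16],[0,0,-0.1],1],[[0.1,-0.595,-0.16],[0,0,-0.1],1]])

```text
t: 11.4
tool_pos: [0.5124, -0.3402, 0.0993]
orientation: [-2.578, -1.773, 0.018]
force: [-0.5, 0.2, 0.2]
opening: 0.0006
```

```bash
python3 - <<'E'
from h import *
from plant import robot
s=robot.read_state();print(s["t"],s["tool_pos"],s["orientation"],s["force"])
p=robot.read_camera("scene")["pixels"][:,:,::-1]
im=cv2.resize(p[60:180,200:350],None,fx=5,fy=5,interpolation=2)
u=(proj("scene",s["tool_pos"])[0]-[200,60])*5;cv2.circle(im,tuple(int(v) for v in u),3,(0,0,255),-1)
cv2.imwrite("pics/scene7z.png",im)
E
```

```text
11.4 [ 0.51239081 -0.34018151  0.09932635] [-2.57783123 -1.77341531  0.01813547] [-0.52755466  0.20252715  0.24685457]
```

View pics/scene7z.png

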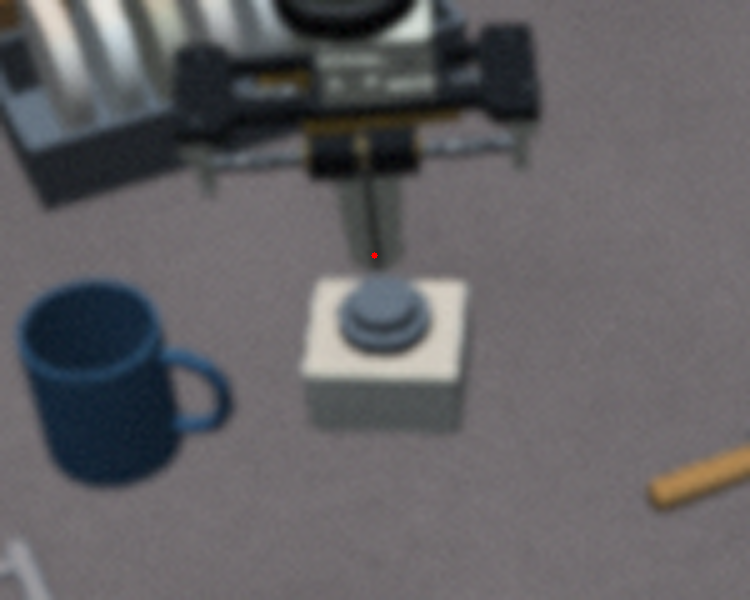

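Call:
jog_arm(commands=[[[0,0,-0.02],[0,0,0],1],[[0,0,-0.04],[0,0,0],1],[[0,0,-0.04],[0,0,0],1]])

```text
t: 11.82
tool_pos: [0.5124, -0.34, 0.0752]
orientation: [-2.578, -1.774, 0.018]
force: [-0.2, -0.4, 0.2]
opening: 0.0008
```

Call:
jog_arm(commands=[[[0,0,-0.005],[0,0,0],1],[[0,0,-0.01],[0,0,0],1]])

```text
t: 12.08
tool_pos: [0.5126, -0.3401, 0.0694]
orientation: [-2.578, -1.774, 0.018]
force: [0.3, -0.1, 3.7]
opening: 0.0006
```

Contact with the button at about 70 mm; pressing in small steps.

Call:
jog_arm(commands=[[[0,0,-0.004],[0,0,0],1],[[0,0,-0.008],[0,0,0],1],[[0,0,-0.008],[0,0,0],1]])

```text
t: 12.45
tool_pos: [0.5127, -0.3402, 0.0662]
orientation: [-2.578, -1.774, 0.018]
force: [-6.4, 4.5, 14.2]
opening: 0.0003
```

Call:
jog_arm(commands=[[[0,0,-0.004],[0,0,0],1],[[0,0,-0.004],[0,0,0],1]])

```text
t: 12.7
tool_pos: [0.5127, -0.3403, 0.0661]
orientation: [-2.578, -1.774, 0.018]
force: [-9.0, 6.3, 18.9]
opening: 0.0005
```

```bash
python3 - <<'E'
from h import *
from plant import robot
p=robot.read_camera("scene")["pixels"][:,:,::-1]
im=cv2.resize(p[90:160,230:320],None,fx=8,fy=8,interpolation=2)
cv2.imwrite("pics/scene8z.png",im)
s=robot.read_state();print(s["t"],s["tool_pos"],s["force"],s["wrist_torque"])
E
```

```text
12.75 [ 0.51268165 -0.34025366  0.06603854] [-8.96944003  6.16048947 18.97512096] [ 1.16691286  1.66706946 -0.01503817]
```

View pics/scene8z.png

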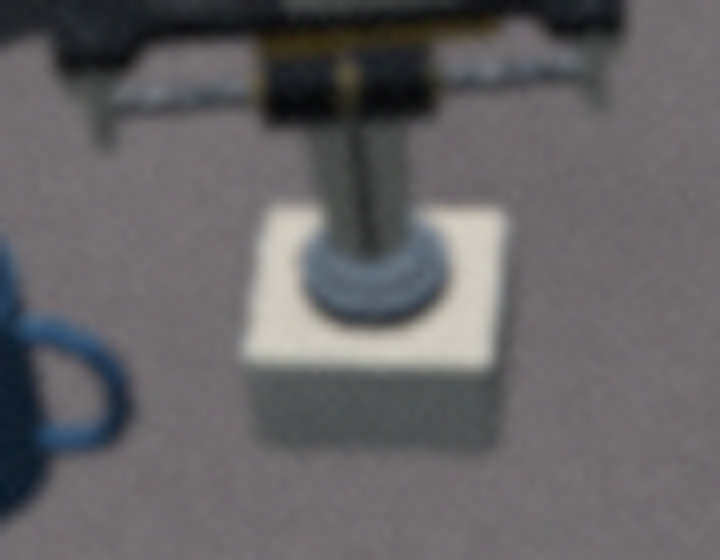

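Call:
jog_arm(commands=[[[0,0,-0.003],[0,0,0],1],[[0,0,-0.003],[0,0,0],1]])

```text
t: 13.0
tool_pos: [0.5127, -0.3402, 0.0661]
orientation: [-2.578, -1.775, 0.018]
force: [-7.8, 5.5, 15.7]
opening: 0.0005
```

Call:
jog_arm(commands=[[[0,0,0.01],[0,0,0],1],[[0,0,0.03],[0,0,0],1],[[0,0,0.1],[0,0,0],1],[[0,0,0.2],[0,0,0],1],[[-0.1,0,0.25],[0,0,0],1],[[-0.15,0,0.25],[0,0,0],1],[[-0.15,0,0.25],[0,0,0],1],[[-0.15,0,0.25],[0,0,0],1]])

```text
t: 14.0
tool_pos: [0.4231, -0.3403, 0.2162]
orientation: [-2.579, -1.774, 0.018]
force: [-0.2, 0.6, -0.1]
opening: 0.0008
```

```bash
python3 - <<'E'
from h import *
from plant import robot
s=robot.read_state();print(s["t"],s["tool_pos"],s["force"],abs(s["dq"]).max())
o=[]
for n in("top","scene"):
    o.append(robot.read_camera(n)["pixels"][:,:,::-1])
cv2.imwrite("pics/end.png",cv2.resize(o[0],(800,500)));cv2.imwrite("pics/ends.png",cv2.resize(o[1],(800,500)))
E
```

```text
14.0 [ 0.42306241 -0.3402555   0.21623443] [-0.23052768  0.58489332 -0.12232125] 0.023563694213034406
```

View pics/end.png

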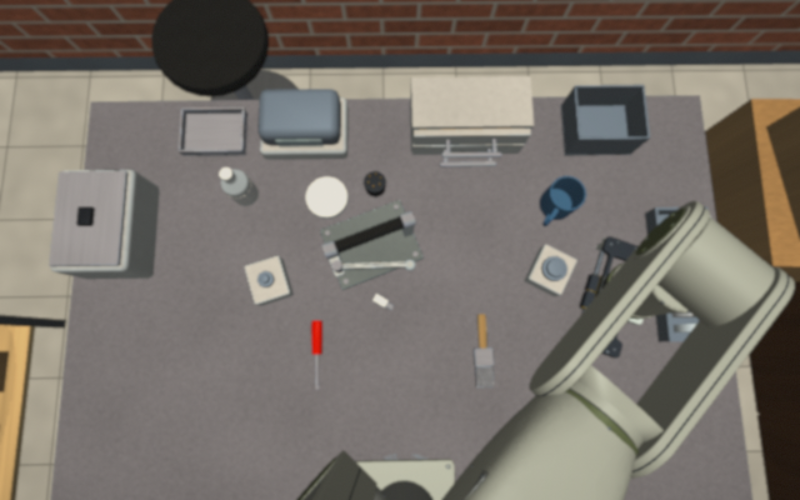

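View pics/ends.png

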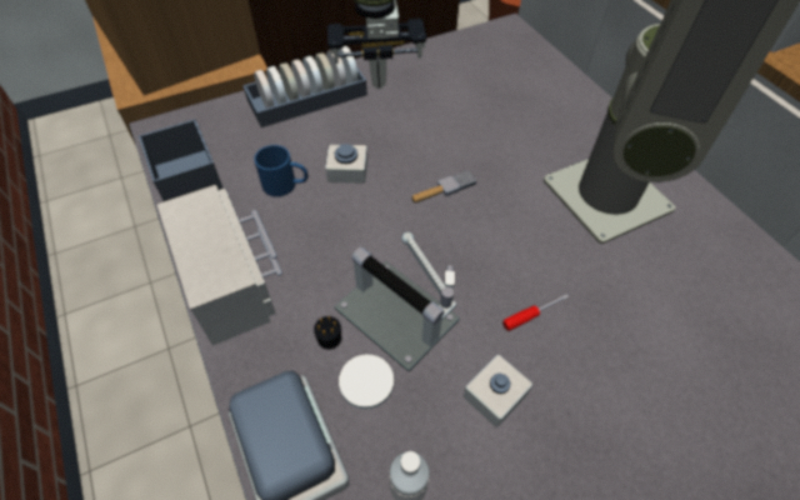

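```bash
python3 -c "
from plant import robot
print(robot.close_job())"
```

```text
the job is handed in; nothing more can be done
None
```

The brake check is done and the job was handed in at about 14 s of the 51 s allowed. `close_job` reports no verdict.

- **Lever:** I pressed it with the back of the shut fingers to its stop, where the force jumped from about 8 N to 18 N with hardly any more movement. I held it there for about 3 s at roughly 13 N. The picture matched a lever angle of 0.30 rad, with a visible gap to the bar. The lever then came back to its starting position in the picture.
- **Large button:** I pressed the one on the right-hand box until it stopped about 6 mm down, at 15–19 N. I then let it up and backed away about 0.15 m up and 0.09 m back.
- **Last checks:** The pictures show the lever fully out and the button up. The small button and loose things look unmoved, and the force on the tool is near zero.

**Unexpected readings:**
- While I held the lever, there was an upward force of about 10 N on the tool. The wrist torque and the projected height of the gripper's body (about 50 mm above the bar) rule out contact with the bar. It probably comes from friction or the shape of the fingertip.
- While I pressed the button, there was a sideways force of about 11 N, which I put down to friction.

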